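# Turn the divider of the pantry stock book

## Robot

A 6-joint arm with a two-finger parallel gripper is mounted at the origin on the work surface. World frame = base frame: x ahead of the robot, y to its left, z up, the work surface at z = 0. Lengths are in mm, angles in rad, forces in N, time in s.
With the tool pointing down it reaches from about 350 to 875 mm from the base axis. Payload 4.2 kg.
Tool frame: the origin (TCP) lies between the finger pads; the fingertips stand 14 mm ahead of it and the grasp point (between the pads) lies 5 mm behind it; z points along the fingers, y is the line along which they close (so a half turn about z gives the same grasp; the last joint's range is limited). The gripper opens to 85 mm and grips with 20 to 120 N. Pads are 22 mm wide; open, the fingers measure 114 mm over their backs; the gripper's body (76 mm by 85 mm) begins 54 mm behind the grasp point. The pads swing forward as they close: fully open they stand 13 mm farther back than shut.
Start: joints at [-1.071, 0.385, 0.008, 0, -1.194, -0.259], TCP at [149.067, -606.942, 211.312] pointing down, gripper open.
Joint ranges: [-3.14, 3.14], [-1.21, 2.06], [-1.07, 1.41], [-3.16, 2.05], [-2.99, -0.16], [-3.1, 3.1]. Speed limits (rad/s): [2.79, 2.79, 3.14, 3.14, 3.14, 3.14].

## Interface

Orientations are given as a unit quaternion [x, y, z, w].
In Python, from bench import * gives the robot as it stands.
- The arm moves only by the tool carry_out, never from a script. Its argument "motion" is a list of rows, each a list of 7 numbers: the turn, a rotation vector about the tool's x, y, z in rad, then the shift along the tool's x, y, z in mm, then the opening, from -1 (shut) to 1 (fully open), so that 0 is half open. A call has 1 to 5 rows; each row is the pose to reach, as a shift and turn from the pose commanded when the call began, along the tool's axes at that moment; what a row does not reach only later rows make up. A row lasts 1/8 s, in which the tool goes at most 62.5 mm and 10.7 degrees, less where a joint would pass 70% of its speed; a pose out of reach is approached as far as the arm can. A call with a gripper value outside its range is refused whole. The fingers move at their own pace and stop on an object; the grip force is fixed at half the most. Time passes only in rows, so rows that repeat a pose let the fingers close. It gives the time, the measured TCP pose, the force, the opening and the grip force at its end, in the units of the state.
- read_state(): the state, without advancing time (a new reading comes with each control period).
- get_image(name): name is "side" or "top"; returns a dict with "color" (480x640x3 uint8, blue, green, red), "mtx" (3x3 intrinsics, pixels), "position" and "orientation" of the camera in the world. Camera axes: x right, y down, z forward; pixel columns grow to the right and rows downward; lengths in mm; the calibration is good to about 2 mm. A picture is of the moment at which its call begins. There is no depth.
- job_done(): hands the job in; it is judged then, once.
The state is a dict: "clock": time; "joints": joint angles; "joint_vel": joint speeds; "joint_efforts": joint torques, N m; "position": TCP position; "ee_rot": TCP orientation; "contact_force": force on the tool from outside, world axes, zero at the start; "wrist_torque": the same for the moment, N m; "gripper_width": finger opening in mm; "grasp_force": force on a finger pad.
Only numpy, scipy, OpenCV 4.12 (cv2) and the standard library are available. Lean on these libraries where they do the work, as an engineer would, in place of code of your own. Each camera call takes 0.05 s, during which the arm holds its last target. There are 200 camera calls.

## Task

A tin has been left on the left page (as seen from the robot) of the open pantry stock book. With the fingertips, push the tin off the book to the left so that it stands flat on the counter, then turn the book's stiff leaf over the spine and press it flat on the left page. Do not pinch or force the leaf, do not lift or tip over the tin, and leave everything else alone.

Things in the scene. Friction and masses are not known exactly. Their poses are not given: they have to be found in the camera images.
- book: Pantry stock book lying open on the counter, fixed in place. 214 mm long (its x axis, along the spine) by 316 mm wide (its y axis). Origin: under the middle of the spine, on the counter. +x points away from the robot, +y to the left page, -y to the right page (up to 16 degrees of yaw). Both open pages are 8 mm above the counter and reach 152 mm from the spine; the covers (3 mm thick) reach 158 mm. The rings stand 22 mm high.
- spine_mid (a point): Middle of the hinge line of the leaf: 16.5 mm above the counter, on the book's x axis. The leaf turns about the book's x axis through this point.
- leaf (a joint): Angle of the stiff leaf: 0 flat on the right page, 1.57 upright, 3.14 flat on the left page (rigid stop on the page at 3.175; 5 N is plenty). It starts ajar, 0.75 to 1.0. The hinge is stiff: the leaf stays wherever it is left (2 N at its free edge moves it) and does not fall flat by itself. Pushed level only, against its free edge at a low angle, it can jam: follow its arc, upwards too.
- leaf_edge (a point): Middle of the leaf's free edge, 150 mm from the hinge line. The leaf is 200 mm along the spine (100 mm either side of this point, plus a thin 13 mm tab at the far end) and 5 mm thick: a grey 3 mm board (its face that starts underneath ends on top) with a 2 mm index card fixed on the other face, set in 13 mm from the free edge.
- tin_center (a point): Centre of the flat tin that stands on the left page, 66 mm across and 40 mm tall, 0.12 to 0.26 kg, upright. This point is 20 mm above its underside (28 mm above the counter at first). Its middle starts 85 to 110 mm left of the spine; there are at least 130 mm of free counter left of the book. It slides with 1 to 2 N.
- tin_b: Bystander: a twin of the tin, standing on the counter to the right of the book. Origin under its middle.
- spice_jar: Bystander: small jar, 46 mm across and 100 mm tall, beyond the book. Origin under its middle.
- sauce_jar: Bystander: big jar, 72 mm across and 120 mm tall, beyond the book. Origin under its middle.
- bean_can: Bystander: can, 74 mm across and 110 mm tall, right of the book. Origin under its middle.
- tea_box: Bystander: carton 75 x 130 x 70 mm high, left of the book. Origin under its middle.
- scoop: Bystander: spoon lying on the counter, right of and nearer than the book. Origin under its middle.
- marker: Bystander: marker pen 120 x 14 x 14 mm, lying beyond the book at its left. Origin under its middle.
- tin: That same tin again, with its origin under its middle.

How it is judged:
By the outcome, as a careful person would: the job done as asked, in the order asked, and still so for the second after the job is handed in, with the robot touching nothing.
It also fails if it takes over 62 s, if anything falls off the work surface, if the arm or the gripper's body presses on something with over 40 N, if the wrist force passes 120 N, or if a joint passes its speed limit or range.

## Working session

There is one attempt and no reset: what is moved stays moved. The work goes in short steps, Python scripts to look and compute and a tool call to move; the robot and the scene stay as the last step left them, time stands still between calls to the robot, and variables do not carry over. Pictures are saved under pics/ and viewed, at most 10 in all, crops included, and the job is handed in when it is done.

Besides the shell and the picture viewer there is one more tool, called by a JSON object that holds its "fn" and its "kwargs". carry_out: Moves the arm, as the interface text tells. Its arguments: {"type":"object","properties":{"motion":{"type":"array"}},"required":["motion"]}

```bash
mkdir -p pics; ls
python3 - <<'E'
from bench import *
import cv2
s=read_state();print(s)
for n in("top","side"):
    g=get_image(n);cv2.imwrite(f"pics/{n}0.png",g["color"]);print(n,g["mtx"],g["position"],g["orientation"])
E
```

```text
pics
{'clock': 0.0, 'joints': array([-1.07139879e+00,  3.85573834e-01,  6.63932080e-03, -5.30226839e-04,
       -1.19400909e+00, -2.58602495e-01]), 'joint_vel': array([-0.00207337, -0.00106249,  0.00080868,  0.00072973,  0.00089846,
        0.00051069]), 'joint_efforts': array([-1.88408048e-03, -3.92289770e+01,  1.88401526e+01,  4.18619916e+00,
       -4.66685815e-03,  6.08135025e-06]), 'position': array([ 148.92413346, -606.35107834,  210.21185631]), 'ee_rot': array([-1.20009686e-01,  9.92772110e-01,  1.08861695e-03, -1.68312179e-04]), 'contact_force': array([-0.56881182,  0.07136885, -0.28044122]), 'wrist_torque': array([0.01495976, 0.04654164, 0.03163015]), 'grasp_force': 0.0, 'gripper_width': 85.39342714943618}
top [[489.52108      0.         329.89212799]
 [  0.         489.52108    238.48315821]
 [  0.           0.           1.        ]] [ 499.13858989   44.57383022 1096.09281657] [ 0.70685795 -0.70684795  0.0091595  -0.02517775]
side [[580.69869532   0.         323.30942404]
 [  0.         580.69869532 237.52204477]
 [  0.           0.           1.        ]] [ 456.92321162 1040.15651169  833.07477814] [-0.02728217  0.89831715 -0.43788018  0.0233009 ]
```

View pics/top0.png

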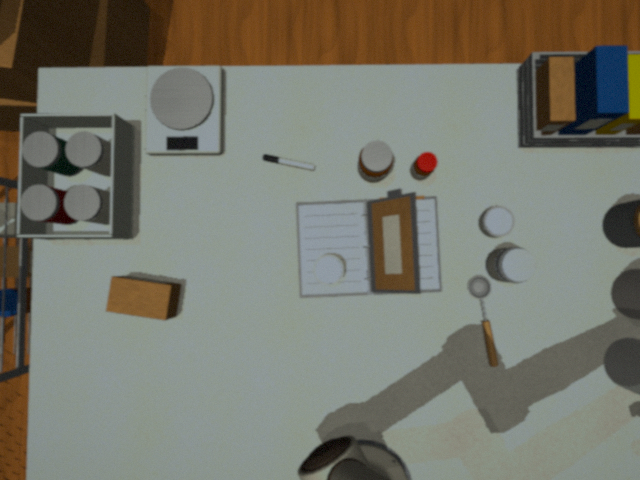

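View pics/side0.png

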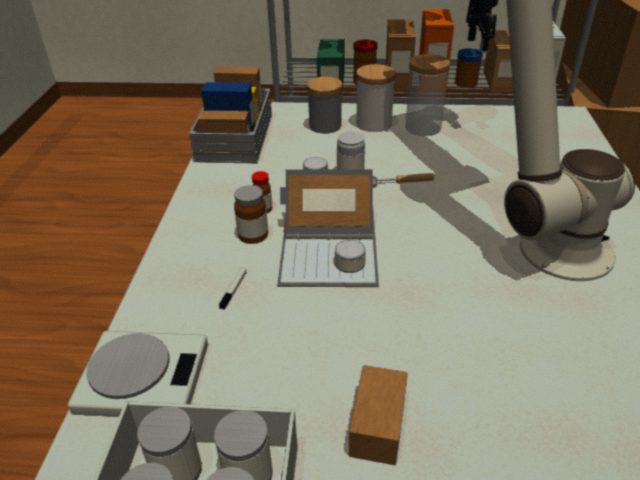

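The top view shows the book at about cols 297–440, rows 196–297. The tin is near (329,268), and the brown leaf spans cols 370–418, hinged near col 370. The side view agrees, and the counter left of the book is free, with the tea box far off. Next I'll look at a zoomed crop.

```bash
cat > h.py <<'E'
from bench import *
import cv2, numpy as np
from scipy.spatial.transform import Rotation as R
def ray(g,uv):
    d=R.from_quat(g["orientation"]).apply(np.linalg.solve(g["mtx"],[uv[0],uv[1],1]));return np.array(g["position"]),d
def onz(g,uv,z):
    p,d=ray(g,uv);return p+d*(z-p[2])/d[2]
def pix(g,P):
    c=R.from_quat(g["orientation"]).inv().apply(np.array(P)-g["position"]);q=g["mtx"]@c;return q[:2]/q[2]
def two(g1,a,g2,b):
    p,d=ray(g1,a);q,e=ray(g2,b)
    s=np.linalg.lstsq(np.c_[d,-e],q-p,rcond=None)[0];A=p+s[0]*d;B=q+s[1]*e
    return (A+B)/2,np.linalg.norm(A-B)
E
python3 - <<'E'
from h import *
g=get_image("top");c=g["color"][180:310,285:450];s=get_image("side")["color"][155:295,265:395]
a=cv2.resize(c,None,fx=4,fy=4,interpolation=2);cv2.imwrite("pics/t1.png",a)
b=cv2.resize(s,None,fx=4,fy=4,interpolation=2);cv2.imwrite("pics/s1.png",b)
E
```

```text
(no output)
```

View pics/t1.png

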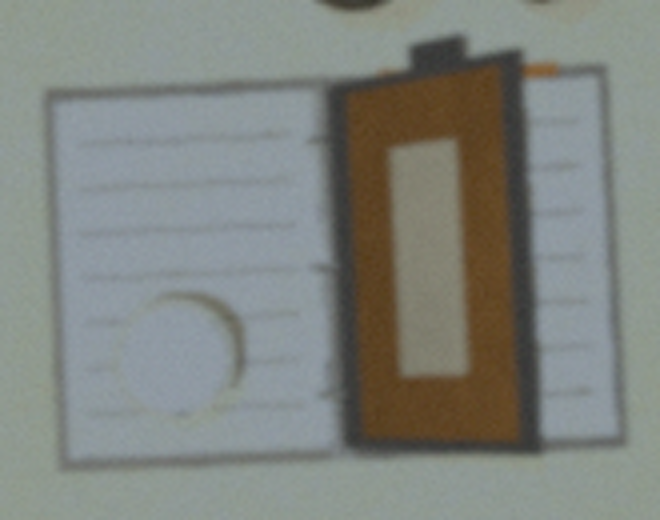

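View pics/s1.png

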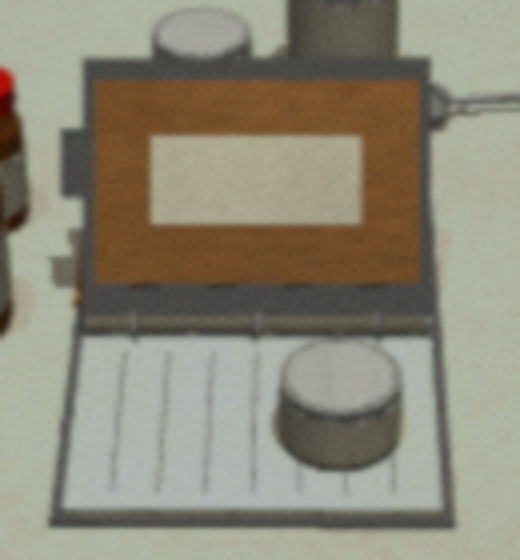

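The top crop shows cover corners at (48,91), (605,67), (625,443) and (63,467), the tin top centred at about (179,355), and the leaf edge running (521,50)–(540,450). In the side crop, the leaf edge runs (83,60)–(430,60) and the tin top is centred at (340,378).

Run:
```python
from h import *
np.set_printoptions(precision=1,suppress=True)
t=get_image("top");s=get_image("side")
T=lambda u,v:((u+.5)/4-.5+285,(v+.5)/4-.5+180)
S=lambda u,v:((u+.5)/4-.5+265,(v+.5)/4-.5+155)
C=[onz(t,T(*p),3)[:2] for p in[(48,91),(605,67),(625,443),(63,467)]];print(C)
C2=[onz(s,S(*p),3)[:2] for p in[(453,525),(50,525)]];print("side",C2)
o=np.mean(C,0);d=(C[0]+C[3]-C[1]-C[2])/2;print("w",np.linalg.norm(d),"L",np.linalg.norm(C[0]-C[3]))
yaw=np.arctan2(-d[0],d[1]);print("o",o,"yaw",yaw,np.degrees(yaw), "yawx",[np.degrees(np.arctan2((a-b)[1],(a-b)[0])) for a,b in((C[0],C[3]),(C[1],C[2]))])
M=np.array([[np.cos(yaw),-np.sin(yaw)],[np.sin(yaw),np.cos(yaw)]])
for n,a,b in(("far",(521,50),(83,60)),("near",(540,450),(430,60))):
    P,e=two(t,T(*a),s,S(*b));q=np.r_[M.T@(P[:2]-o),P[2]];print(n,P,e,"book",q,"ang",np.arctan2(q[2]-16.5,-q[1]))
P,e=two(t,T(179,355),s,S(340,378));print("tin",P,e,"book",M.T@(P[:2]-o)); 
P=onz(t,T(179,355),48);print(P,M.T@(P[:2]-o));P=onz(s,S(340,378),48);print(P,M.T@(P[:2]-o))
for n,b in(("tinb",(497,221)),("can",(514,265)),):
    P=onz(t,b,40 if n=="tinb" else 110);print(n,P)
for n,b in(("spice",(427,162)),("sauce",(377,156))):
    P=onz(t,b,100 if n=="spice" else 120);print(n,P,M.T@(P[:2]-o))
print("tea",[onz(t,p,70) for p in((115,276),(181,284),(170,320),(107,311))])
```

```text
[array([633.6, 144.2]), array([ 646.4, -167.5]), array([ 437.2, -176.4]), array([423.3, 135. ])]
side [array([420. , 139.5]), array([631.2, 150.1])]
w 311.8423237883247 L 210.50668025917346
o [535.1 -16.2] yaw 0.04276682555333072 2.450358607378092 yawx [np.float64(2.498876016782789), np.float64(2.4482974486939866)]
far [ 636.9 -100.9  134.5] 0.595164077261116 book [ 98.1 -89.  134.5] ang 0.9243948533833007
near [ 439.2 -108.7  134.5] 3.836612727718538 book [-99.7 -88.3 134.5] ang 0.9281751580237064
tin [484.   69.5  42.7] 4.1340906439447105 book [-47.4  87.7]
[486.1  69.4  48. ] [-45.3  87.6]
[481.7  75.8  48. ] [-49.4  94.2]
tinb [ 587.9 -290.4   40. ]
can [ 493.9 -300.5  110. ]
spice [ 704.  -131.3  100. ] [ 163.8 -122.2]
sauce [712.4 -27.9 120. ] [176.7 -19.3]
tea [array([469.9, 521.8,  70. ]), array([453.3, 381.2,  70. ]), array([378. , 403.2,  70. ]), array([396.4, 537.2,  70. ])]
```

```bash
cat >> h.py <<'E'
yaw=.043;O=np.array([534.,-15.,0]);B=R.from_euler("z",yaw)
W=R.from_matrix(np.array([[0,-1,0],[-1,0,0],[0,0,-1.]]).T)  # tool x=-book y, y=-book x, z down
def go(*pts):
    """book-frame TCP targets -> tool-frame turn and shift from now"""
    s=read_state();q=R.from_quat(s["ee_rot"]);np.set_printoptions(precision=3,suppress=True)
    print("t",round(s["clock"],2),"book",B.inv().apply(s["position"]-O).round(1),"F",B.inv().apply(s["contact_force"]).round(1),"w",s["gripper_width"])
    for p in pts: print(p,(q.inv()*B*W).as_rotvec().round(3),q.inv().apply(B.apply(p)+O-s["position"]).round(1))
E
python3 -c "
from h import *
go((-47,28,200))"
```

```text
t 0.3 book [-410.1 -574.7  211. ] F [ 0.5  0.8 -0.3] w 85.21137262748998
(-47, 28, 200) [ 0.001  0.    -1.373] [-474.4  519.6   11.3]
```

{"fn": "carry_out", "kwargs": {"motion": [[0,0,-0.114,-39.5,43.3,0,0],[0,0,-0.228,-79,86.6,0,0],[0,0,-0.342,-118.5,130,0,0],[0,0,-0.456,-158,173,0,0],[0,0,-0.57,-197.5,216.5,0,0]]}}

```text
clock: 0.92
position: [289.9, -348.0, 211.5]
ee_rot: [-0.396, 0.918, -0.0, 0.0]
contact_force: [0.7, -0.7, -0.5]
gripper_width: 42.4
grasp_force: 0.0
```

```bash
python3 -c "
from h import *
go((-47,28,200))"
```

```text
t 0.93 book [-258.2 -322.2  211.5] F [ 0.7 -0.7 -0.5] w 42.35811995283458
(-47, 28, 200) [-0.001 -0.    -0.8  ] [-395.6  103.9   11.5]
```

Seven more rows to get over the book.

{"fn": "carry_out", "kwargs": {"motion": [[0,0,-0.114,-56.5,14.8,0,0],[0,0,-0.228,-113,29.7,2,0],[0,0,-0.342,-169.5,44.5,4,0],[0,0,-0.456,-226,59.4,6,0],[0,0,-0.57,-282.5,74,8,0]]}}

```text
clock: 1.55
position: [430.9, -91.9, 203.7]
ee_rot: [-0.638, 0.77, -0.0, 0.001]
contact_force: [1.4, -1.3, -0.2]
gripper_width: 42.7
grasp_force: 0.0
```

```bash
python3 -c "
from h import *
go((-47,28,200),(-47,28,28))"
```

```text
t 1.55 book [-106.3  -72.4  203.7] F [ 1.4 -1.4 -0.2] w 42.66323755171519
(-47, 28, 200) [-0.001  0.    -0.229] [-111.3  -35.     3.8]
(-47, 28, 28) [-0.001  0.    -0.229] [-111.2  -34.8  175.8]
```

{"fn": "carry_out", "kwargs": {"motion": [[0,0,-0.115,-55.5,-17.5,2,0],[0,0,-0.229,-111,-35,4,0],[0,0,-0.229,-111,-35,50,0],[0,0,-0.229,-111,-35,95,0],[0,0,-0.229,-111,-35,120,0]]}}

```text
clock: 2.17
position: [484.3, 8.5, 81.2]
ee_rot: [0.721, -0.693, -0.001, 0.001]
contact_force: [0.8, 0.2, -0.4]
gripper_width: 42.6
grasp_force: 0.0
```

Run:
```python
from h import *
go((-47,28,28))
a=[cv2.resize(get_image(n)["color"][r:r+200,c:c+200],(400,400),interpolation=2) for n,r,c in(("top",140,270),("side",120,240))]
cv2.imwrite("pics/c2.png",np.hstack(a))
```

```text
t 2.17 book [-48.7  25.6  81.2] F [ 0.8  0.1 -0.4] w 42.575686322611894
(-47, 28, 28) [ 0.003 -0.001 -0.004] [-2.4 -1.9 53.2]
```

View pics/c2.png

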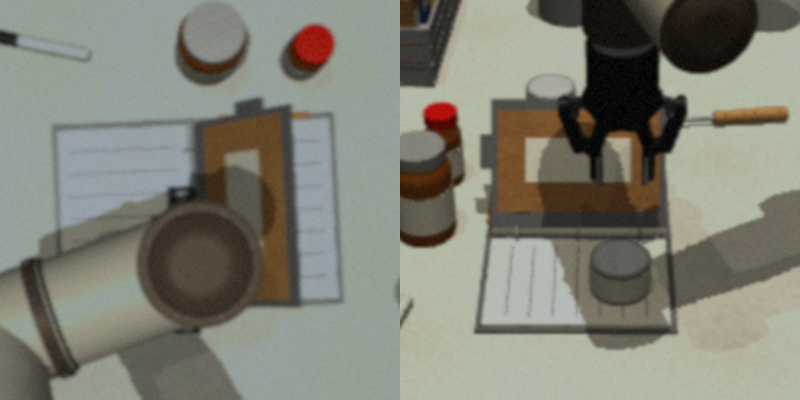

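The top view shows the wrist above the rings. The side view shows both fingertips (crop cols 598 and 650) straddling the tin's column at about 620. I'll descend behind the tin.

{"fn": "carry_out", "kwargs": {"motion": [[0,0,-0.004,-2,-2,25,0],[0,0,-0.004,-2,-2,45,0],[0,0,-0.004,-2,-2,53,0],[0,0,-0.004,-2,-2,53,0]]}}

```text
clock: 2.78
position: [488.0, 10.7, 30.9]
ee_rot: [0.722, -0.692, 0.0, -0.0]
contact_force: [0.7, -0.7, 0.5]
gripper_width: 42.7
grasp_force: 0.0
```

Run:
```python
from h import *
go((-47,60,28),(-47,178,28))
g=get_image("side");cv2.imwrite("pics/c3.png",cv2.resize(g["color"][150:300,240:400],None,fx=4,fy=4,interpolation=2))
```

```text
t 2.77 book [-44.9  27.7  30.9] F [ 0.6 -0.7  0.5] w 42.72705432545979
(-47, 60, 28) [-0.001  0.     0.   ] [-32.3   2.1   2.9]
(-47, 178, 28) [-0.001  0.     0.   ] [-150.3    2.1    2.9]
```

View pics/c3.png

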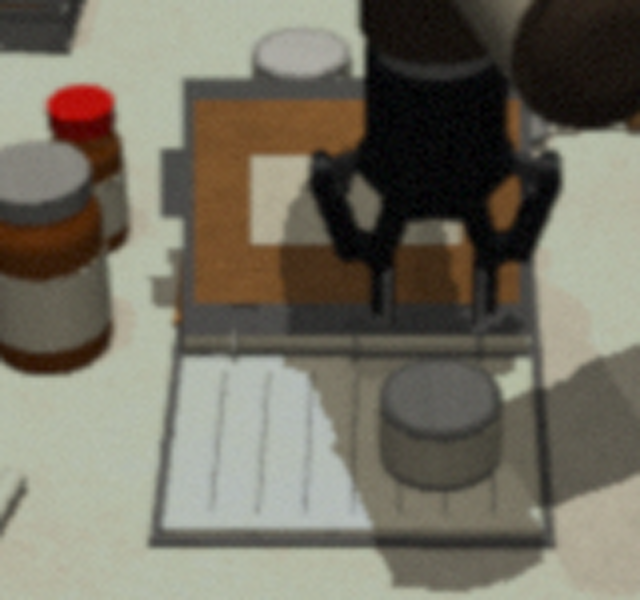

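The fingertips are at crop (382,315) and (484,320), well behind the tin centred at (440,420). I'll check their true height.

Run:
```python
from h import *
g=get_image("side")
for z in(12,20,28,36):
    print(z,[((pix(g,B.apply((x,28,z))+O)-[240,150])*4).round(0) for x in(-45+25,-45-25,-45)])
print("tin", ((pix(g,B.apply((-47,90,48))+O)-[240,150])*4).round(0))
```

```text
12 [array([387., 373.]), array([475., 373.]), array([431., 373.])]
20 [array([387., 362.]), array([475., 362.]), array([431., 362.])]
28 [array([387., 351.]), array([476., 351.]), array([431., 351.])]
36 [array([387., 340.]), array([476., 340.]), array([431., 340.])]
tin [436. 393.]
```

Run:
```python
from h import *
t=get_image("top");s=get_image("side")
print(read_state()["position"])
P,e=two(t,(361.5,236),s,(324,172.5));print(P,e,B.inv().apply(P-O))
cv2.imwrite("pics/c4.png",np.hstack([cv2.resize(t["color"][200:300,300:400],(400,400),interpolation=2),cv2.resize(s["color"][170:270,300:400],(400,400),interpolation=2)]))
```

```text
[488.2316126   10.8406065   31.30301481]
[543.18926875   6.62457546 195.39902224] 8.553872351578129 [ 10.1103448   21.20956982 195.39902224]
```

View pics/c4.png

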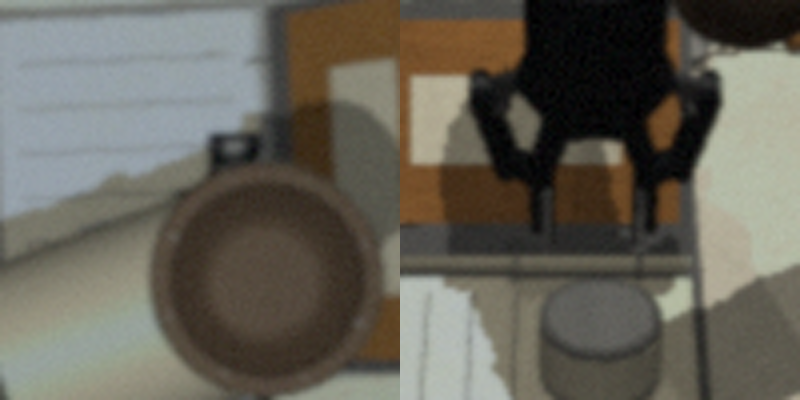

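Run:
```python
from h import *
np.set_printoptions(precision=1,suppress=True)
t=get_image("top");s=get_image("side")
for z in (100,150,200,250,300,350): print(z,onz(t,(366,270),z)[:2], "knuck",onz(t,(358.5,236),z)[:2])
P,e=two(t,(358.5,236),s,(321,191));print(P,e,B.inv().apply(P-O))
# side points on vertical plane through TCP (world y=10.8)
for n,uv in(("tipL",(335,230)),("tipR",(362,231)),("bodybottom",(346,205)),("knL",(319,189)),("knR",(378,190))):
    p,d=ray(s,uv);print(n,p+d*(10.8-p[1])/d[1])
print(read_state()["joints"],read_state()["ee_rot"])
```

```text
100 [483.5  -6.1] knuck [552.6   8.9]
150 [484.3  -3.6] knuck [549.9  10.7]
200 [485.1  -1. ] knuck [547.2  12.5]
250 [485.9   1.5] knuck [544.5  14.3]
300 [486.7   4.1] knuck [541.9  16.1]
350 [487.4   6.6] knuck [539.2  17.9]
[547.8  10.7 151.8] 4.036263490761724 [ 14.9  25.1 151.8]
tipL [516.6  10.8  48.8]
tipR [456.4  10.8  48.1]
bodybottom [492.4  10.8 117.3]
knL [549.9  10.8 156.8]
knR [425.3  10.8 157.7]
[ 0.4  0.4 -0.6  0.  -0.6 -0.3] [ 0.7 -0.7  0.  -0. ]
```

Run:
```python
from h import *
s=get_image("side")["color"].astype(int).sum(2);o=cv2.imread("pics/side0.png").astype(int).sum(2)
for r in range(212,250,2): print(r,s[r,328:343],"|",s[r,356:368],"| was",o[r,335],o[r,362])
```

```text
212 [ 14  30  25  22  27  44  12  22  29  27  64  95 136 141 141] | [204 183 110  40  21  40  11  23  22  34  47  26] | was 232 241
214 [ 38  39  30  36  40  24  30  20   8  37  74 129 137 141 145] | [203 185 129  55  26  26  37  30  29  39  28  44] | was 218 228
216 [132 133 118  90  45  18  25  18  20  44  82 115 146 143 135] | [217 176 101  61  40  20  16  37  60 126 190 199] | was 218 224
218 [135 145 141 128 100  46  20  70 118 128 101 122 133 145 134] | [213 185 111 108 116  88  34  41 118 184 213 199] | was 224 223
220 [136 137 133 131  98  22  42  72 127 125 108 126 129 138 132] | [209 166 112 111 126 100  61  59 114 187 205 209] | was 233 232
222 [148 128 136 123  95  48  30  82 128 126  98 131 142 131 143] | [211 182 124 129 140  98  56  68 126 206 213 218] | was 223 236
224 [134 136 145 123  91  50  39  83 125 128  91 132 148 141 133] | [213 193 122 135 141  91  53  66 139 196 213 218] | was 235 228
226 [142 140 143 123  92  43  39  91 135 125 108 120 131 128 122] | [155 146 108 137 141  94  47  89 141 182 207 211] | was 197 204
228 [138 144 132 127 112  95  87  86 139 122
[... 707 characters left out ...]
0 164 167 168 157 167 167] | was 224 218
240 [233 235 256 265 270 267 268 265 267 271 266 270 260 251 238] | [229 249 239 223 230 266 255 267 261 268 278 292] | was 497 506
242 [302 279 293 292 288 293 291 292 284 274 264 249 248 257 269] | [286 265 251 240 246 244 272 298 287 293 318 358] | was 527 504
244 [319 288 303 315 301 304 309 303 266 240 250 280 281 286 273] | [273 283 285 278 267 252 247 324 445 490 498 512] | was 513 416
246 [295 295 332 345 338 334 318 280 253 255 268 283 278 288 283] | [282 282 286 287 283 278 255 250 339 469 518 530] | was 462 451
248 [303 304 340 336 346 330 306 249 231 266 283 276 284 284 280] | [291 284 278 281 284 281 265 244 250 370 488 516] | was 419 464
```

{"fn": "carry_out", "kwargs": {"motion": [[0,0,0,0,2,5,0],[0,0,0,0,2,10,0],[0,0,0,0,2,10,0],[0,0,0,0,2,10,0]]}}

```text
clock: 3.62
position: [485.5, 10.5, 20.2]
ee_rot: [0.722, -0.692, -0.0, 0.0]
contact_force: [0.9, -0.3, 0.3]
gripper_width: 42.8
grasp_force: 0.0
```

```bash
cat >> h.py <<'E'
def tips():
    g=get_image("side");s=g["color"].astype(int).sum(2)
    cv2.imwrite("pics/l.png",np.hstack([cv2.resize(g["color"][170:290,300:400],None,fx=4,fy=4,interpolation=2)]))
E
python3 - <<'E'
from h import *
go((-47,28,28))
s=get_image("side")["color"].astype(int).sum(2)
for r in range(220,250,2): print(r,s[r,328:343],"|",s[r,356:368])
E
```

```text
t 3.62 book [-47.4  27.6  20.2] F [ 0.9 -0.3  0.3] w 42.831790932189556
(-47, 28, 28) [ 0. -0.  0.] [-0.4 -0.4 -7.8]
220 [132 129 121 119  95  40  34  38  23  44  42  91 116 144 145] | [219 211 177  93  52  36  42  21  38  70 134 184]
222 [136 141 144 137 121  88  35  39  84 125 111 117 131 143 141] | [204 209 175 112 110 130  98  45  62 123 197 217]
224 [141 139 138 142 128 102  62  51  73 123 129 106 131 144 144] | [185 208 180 109 115 125  92  50  58 124 199 219]
226 [140 139 133 133 135 115  64  42  71 133 117 104 132 136 123] | [146 161 133  92 114 124  83  40  49 121 188 204]
228 [128 139 142 132 139 109  62  40  86 133 116 110 121 132 129] | [160 185 175 112 125 142  84  58  67 129 188 202]
230 [134 122 135 138 137 109  57  49  87 126 128  88 117 127 117] | [128 138 115 106 131 146 100  50  76 140 179 177]
232 [134 137 130 129 122 118 113  97 117 139 126  99 119 118 133] | [130 120 111  94 132 154 138 102 104 121 128 126]
234 [223 223 258 259 259 261 261 259 242 194 173 190 242 266 262] | [258 245 213 161 171 205 233 250 255 240 256 243]
236 [219 206 248 248 250 241 250 245 251 250 251 246 241 253 256] | [253 246 232 194 199 236 234 244 240 243 236 243]
238 [153 156 157 165 159 168 164 164 171 171 169 163 168 173 167] | [172 169 155 140 145 163 165 161 158 157 153 163]
240 [243 244 256 269 267 267 270 264 268 269 266 267 262 254 237] | [240 243 242 225 238 267 274 279 271 266 270 263]
242 [302 284 285 296 284 285 286 287 285 266 256 255 244 253 265] | [282 266 249 240 238 264 285 293 287 297 295 287]
244 [310 290 310 307 301 301 304 281 265 244 263 267 275 288 277] | [290 281 281 275 273 251 248 272 316 387 463 488]
246 [289 302 324 337 342 334 318 281 246 258 276 281 284 283 289] | [283 283 285 281 286 279 262 247 336 474 523 528]
248 [304 306 335 345 345 343 312 251 243 271 271 282 278 285 279] | [280 284 280 276 284 287 268 237 249 375 496 527]
```

The image puts the fingertips about 30 mm higher than the reported z implies, and there is no contact. I'll keep going down in small steps, watching the force and the image.

{"fn": "carry_out", "kwargs": {"motion": [[0,0,0,0,0,4,0],[0,0,0,0,0,8,0],[0,0,0,0,0,10,0],[0,0,0,0,0,10,0]]}}

```text
clock: 4.18
position: [485.3, 10.5, 10.1]
ee_rot: [0.722, -0.692, -0.0, 0.0]
contact_force: [-0.1, -0.3, 0.9]
gripper_width: 42.6
grasp_force: 0.0
```

Run:
```python
from h import *
go((-47,28,28))
g=get_image("side");s=g["color"].astype(int).sum(2)
for r in range(226,250,2): print(r,s[r,328:343],"|",s[r,356:368])
cv2.imwrite("pics/c5.png",cv2.resize(g["color"][170:270,300:400],None,fx=6,fy=6,interpolation=2))
```

```text
t 4.17 book [-47.5  27.5  10.1] F [-0.1 -0.3  0.9] w 42.63812276623127
(-47, 28, 28) [ 0.001 -0.     0.   ] [ -0.5  -0.5 -17.9]
226 [150 150 141 138 133 121  56  39  59 122 126 102 116 134 116] | [136 155 138 102 118 130  94  55  51 139 177 209]
228 [142 141 143 144 134 112  53  47  59 106 123 106 113 115 115] | [147 187 156 107 123 129  91  51  62 126 188 203]
230 [130 146 138 140 127 113  60  37  56 109 130 112 109 126 132] | [144 153 170 120 129 129  87  48  66 131 184 184]
232 [128 135 130 120 116 110  55  40  76 113 129 104  99 125 120] | [126 126 122  86 123 135  94  46  69 105 133 140]
234 [228 232 255 263 262 214 112  46  73 115 130 135 201 250 267] | [265 256 207 114 133 142  98  70 115 206 235 250]
236 [214 214 233 245 244 242 217 207 190 169 145 144 207 237 247] | [257 241 210 141 146 160 150 178 208 231 242 238]
238 [144 152 155 168 164 161 165 171 170 145 137 134 152 155 157] | [167 161 138 131 146 155 158 171 162 162 160 162]
240 [238 250 271 270 263 278 267 274 271 277 263 269 263 250 232] | [231 238 233 225 243 267 273 273 272 258 272 277]
242 [304 287 292 290 280 285 287 287 278 280 257 247 253 244 263] | [274 267 251 228 238 250 275 285 294 278 288 292]
244 [313 268 292 299 297 294 296 290 264 248 253 272 273 275 279] | [287 282 279 282 260 242 213 244 308 329 325 350]
246 [300 301 330 338 338 339 312 275 245 256 279 280 281 276 279] | [287 289 282 276 284 274 237 235 331 455 499 516]
248 [297 313 330 347 345 345 316 249 236 262 278 279 287 272 278] | [289 286 280 283 283 284 270 241 240 364 498 531]
```

View pics/c5.png

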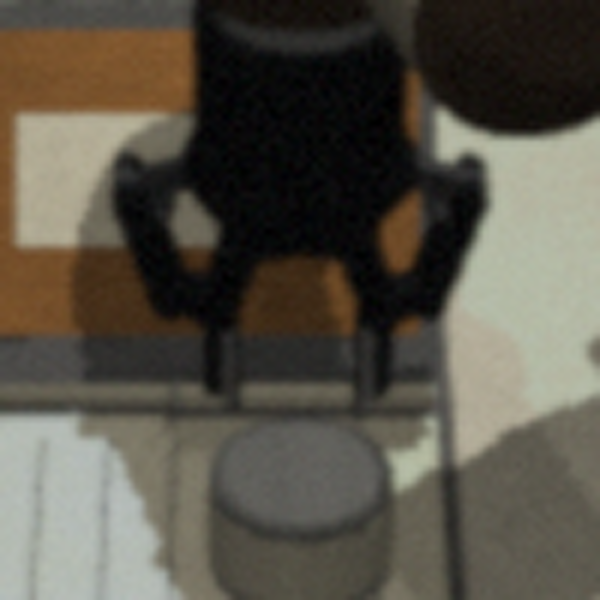

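The pads now show clearly, with tips at crop (230,405) and (370,405), so about z≈28. They line up with the tin. I'll lower a bit more and start pushing.

{"fn": "carry_out", "kwargs": {"motion": [[0,0,0,0,0,5,0],[0,0,0,0,0,9,0],[0,0,0,-8,0,9,0],[0,0,0,-15,0,9,0],[0,0,0,-20,0,9,0]]}}

```text
clock: 4.85
position: [484.7, 31.2, 1.4]
ee_rot: [0.722, -0.692, 0.0, -0.0]
contact_force: [0.1, 0.4, -0.4]
gripper_width: 42.9
grasp_force: 0.0
```

{"fn": "carry_out", "kwargs": {"motion": [[0,0,0,-6,0,0,0],[0,0,0,-12,0,0,0],[0,0,0,-18,0,0,0],[0,0,0,-24,0,0,0],[0,0,0,-30,0,0,0]]}}

```text
clock: 5.48
position: [483.3, 60.8, 1.3]
ee_rot: [0.722, -0.692, 0.0, 0.0]
contact_force: [0.6, -1.2, 1.4]
gripper_width: 42.8
grasp_force: 0.6
```

```bash
cat >> h.py <<'E'
def tin(z):
    g=get_image("side");c=cv2.cvtColor(g["color"],cv2.COLOR_BGR2HSV)
    cv2.imwrite("pics/last.png",g["color"]);return g
E
python3 - <<'E'
from h import *
go((-47,178,1))
g=tin(0);cv2.imwrite("pics/c6.png",cv2.resize(g["color"][190:320,300:430],None,fx=4,fy=4,interpolation=2))
E
```

```text
t 5.47 book [-47.4  77.9   1.3] F [ 0.6 -1.3  1.4] w 42.78010917970568
(-47, 178, 1) [ 0. -0. -0.] [-100.1   -0.4    0.3]
```

{"fn": "carry_out", "kwargs": {"motion": [[0,0,0,-6,0,0,0],[0,0,0,-12,0,0,0],[0,0,0,-17,0,0,0],[0,0,0,-22,0,0,0],[0,0,0,-27,0,0,0]]}}

```text
clock: 6.15
position: [482.1, 87.8, 1.3]
ee_rot: [0.722, -0.692, -0.0, 0.0]
contact_force: [-0.9, -1.6, 0.5]
gripper_width: 42.5
grasp_force: 0.7
```

{"fn": "carry_out", "kwargs": {"motion": [[0,0,0,-5,0,0,0],[0,0,0,-10,0,0,0],[0,0,0,-15,0,0,0],[0,0,0,-20,0,0,0],[0,0,0,-25,0,0,0]]}}

```text
clock: 6.78
position: [481.0, 112.9, 1.1]
ee_rot: [0.722, -0.692, -0.0, -0.0]
contact_force: [-0.1, 0.1, -1.0]
gripper_width: 42.9
grasp_force: 0.4
```

{"fn": "carry_out", "kwargs": {"motion": [[0,0,0,-5,0,0,0],[0,0,0,-10,0,0,0],[0,0,0,-15,0,0,0],[0,0,0,-20,0,0,0],[0,0,0,-25,0,0,0]]}}

```text
clock: 7.4
position: [480.0, 137.8, 1.3]
ee_rot: [0.722, -0.692, -0.0, -0.0]
contact_force: [0.2, -0.3, -0.2]
gripper_width: 42.6
grasp_force: 0.4
```

Run:
```python
from h import *
go((-47,178,1))
g=tin(0);cv2.imwrite("pics/c7.png",cv2.resize(g["color"][190:340,290:440],None,fx=4,fy=4,interpolation=2))
```

```text
t 7.4 book [-47.4 154.9   1.3] F [ 0.2 -0.3 -0.2] w 42.599331645619706
(-47, 178, 1) [-0.  0. -0.] [-23.1  -0.4   0.3]
```

View pics/c7.png

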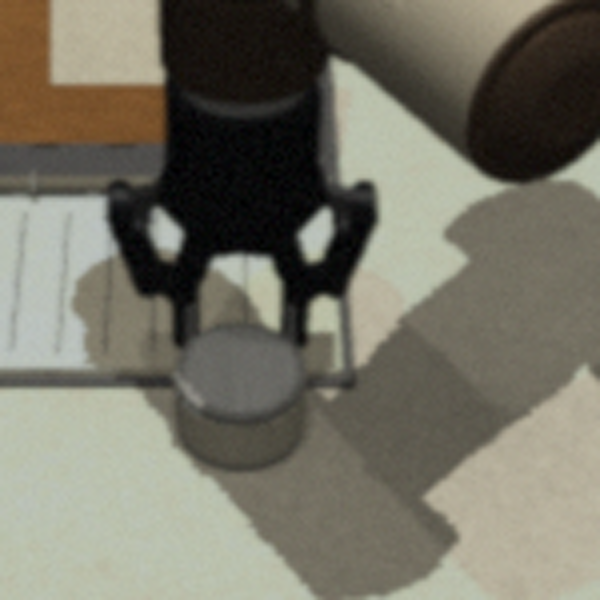

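The tin has come off the left edge. Its top is centred at crop (241,372), its bottom is near row 468, and the book edge is at row 380. Next I'll work out its position and see whether it stands level.

Run:
```python
from h import *
np.set_printoptions(precision=1,suppress=True)
g=get_image("side")
f=lambda u,v:((u+.5)/4-.5+290,(v+.5)/4-.5+190)
for z in(40,48): print(z,B.inv().apply(onz(g,f(241,372),z)-O))
print("front bottom y (z=0)",B.inv().apply(onz(g,f(241,469),0)-O))
print("cover edge",B.inv().apply(onz(g,f(330,383),3)-O))
t=get_image("top")
```

```text
40 [-48.  190.1  40. ]
48 [-47.8 198.9  48. ]
front bottom y (z=0) [-48.1 218.7  -0. ]
cover edge [-95.3 157.9   3. ]
```

{"fn": "carry_out", "kwargs": {"motion": [[0,0,0,-5,0,0,0],[0,0,0,-10,0,0,0],[0,0,0,-15,0,0,0],[0,0,0,-20,0,0,0],[0,0,0,-25,0,0,0]]}}

```text
clock: 8.18
position: [478.9, 162.8, 1.3]
ee_rot: [0.722, -0.692, -0.0, 0.0]
contact_force: [-0.3, -0.5, 0.2]
gripper_width: 42.6
grasp_force: 0.5
```

{"fn": "carry_out", "kwargs": {"motion": [[0,0,0,-4,0,0,0],[0,0,0,-7,0,0,0],[0,0,0,0,0,0,0],[0,0,0,13,0,0,0],[0,0,0,13,0,-40,0]]}}

```text
clock: 8.8
position: [477.1, 146.5, 39.2]
ee_rot: [0.721, -0.693, -0.001, 0.004]
contact_force: [0.7, 1.2, -0.7]
gripper_width: 42.8
grasp_force: 0.0
```

{"fn": "carry_out", "kwargs": {"motion": [[0,0,0,0,0,-60,0],[0,0,0,0,0,-120,0],[0,0,0,30,0,-180,0],[0,0,0,80,-20,-215,0.6],[0,0,0,140,-40,-215,0.6]]}}

```text
clock: 9.43
position: [525.2, 15.0, 260.1]
ee_rot: [0.723, -0.691, 0.002, -0.004]
contact_force: [0.7, 0.8, -1.0]
gripper_width: 68.2
grasp_force: 0.0
```

Run:
```python
from h import *
go((0,-108,200))
for n in("side","top"):cv2.imwrite(f"pics/d_{n}.png",get_image(n)["color"])
np.set_printoptions(precision=1,suppress=True)
g=get_image("side");c=g["color"]
print("pred", pix(g,B.apply((-48,215,40))+O),pix(g,B.apply((-48,248,0))+O))
gray=cv2.cvtColor(c,cv2.COLOR_BGR2GRAY);r=gray[255:345,300:400];
cn,_=cv2.findContours((cv2.GaussianBlur(r,(3,3),0)<150).astype(np.uint8),1,2)
for k in cn:
    if cv2.contourArea(k)>100: print(cv2.boundingRect(k),cv2.contourArea(k))
for v in range(280,335,2): print(v,gray[v,345:356:3])
```

```text
t 9.43 book [ -7.5  30.3 260.1] F [ 0.7  0.8 -1. ] w 68.20157228748138
(0, -108, 200) [-0.008  0.002  0.002] [138.4  -6.7  59.9]
pred [350.  291.1] [350.  317.4]
(35, 28, 31, 22) 474.5
(32, 6, 44, 23) 649.5
(0, 0, 100, 66) 3593.0
280 [180 179 180 178]
282 [137 144 149 144]
284 [141 152 157 141]
286 [159 165 166 169]
288 [160 168 168 170]
290 [164 168 167 170]
292 [161 167 170 166]
294 [162 165 164 169]
296 [162 164 166 168]
298 [164 165 167 167]
300 [163 162 168 168]
302 [161 164 171 166]
304 [126 131 137 126]
306 [75 80 80 76]
308 [89 86 83 83]
310 [84 91 89 90]
312 [82 89 93 91]
314 [88 89 88 89]
316 [87 89 91 93]
318 [70 80 83 72]
320 [156 125 121 144]
322 [178 177 177 178]
324 [178 180 174 179]
326 [176 178 176 179]
328 [177 177 177 179]
330 [179 178 178 179]
332 [177 175 178 180]
334 [178 178 177 178]
```

The tin now stands at about book y≈217, clear of the cover (edge ≈185 against 158). Next I'll move to the right of the leaf.

{"fn": "carry_out", "kwargs": {"motion": [[0,0,0,50,-3,0,0],[0,0,0,100,-6,20,0],[0,0,0,144,-7,50,0],[0,0,0,144,-7,60,0],[0,0,0,144,-7,60,0]]}}

```text
clock: 10.2
position: [536.0, -126.8, 195.1]
ee_rot: [0.722, -0.692, -0.001, 0.001]
contact_force: [-0.7, 0.3, 0.5]
gripper_width: 42.6
grasp_force: 0.0
```

Run:
```python
from h import *
go((0,-114,88))
```

```text
t 10.2 book [  -2.9 -111.8  195.1] F [-0.7  0.4  0.5] w 42.6356601804388
(0, -114, 88) [0.002 0.    0.   ] [  2.2  -3.1 107.1]
```

{"fn": "carry_out", "kwargs": {"motion": [[0,0,0,4,-3,35,0],[0,0,0,4,-3,70,0],[0,0,0,4,-3,95,0],[0,0,0,4,-3,107,0],[0,0,0,4,-3,107,0]]}}

```text
clock: 10.82
position: [540.2, -130.3, 89.3]
ee_rot: [0.723, -0.691, 0.0, 0.0]
contact_force: [0.3, 0.2, 0.6]
gripper_width: 42.4
grasp_force: 0.0
```

Run:
```python
from h import *
T=[.925,1.05,1.2,1.35,1.5,1.65]
go(*[(0,-150*np.cos(a)-12,16.5+150*np.sin(a)-48) for a in T])
g=get_image("top");h=cv2.cvtColor(g["color"],cv2.COLOR_BGR2HSV)
m=cv2.inRange(h,(5,100,30),(20,255,200))[185:300,360:430];print(cv2.boundingRect(m))
cv2.imwrite("pics/e.png",g["color"])
```

```text
t 10.82 book [   1.2 -115.5   89.3] F [0.3 0.2 0.6] w 42.3530726043562
(0, np.float64(-102.27518885731689), np.float64(88.29311447982212)) [-0.    -0.     0.002] [-13.2   1.2   1. ]
(0, np.float64(-86.63565718375905), np.float64(98.61348383910254)) [-0.    -0.     0.002] [-28.9   1.2  -9.3]
(0, np.float64(-66.35366317150104), np.float64(108.30586289508395)) [-0.    -0.     0.002] [-49.1   1.2 -19. ]
(0, np.float64(-44.85100306395623), np.float64(114.85850367399885)) [-0.    -0.     0.002] [-70.6   1.1 -25.5]
(0, np.float64(-22.610580250155436), np.float64(118.12424799060815)) [-0.    -0.     0.002] [-92.9   1.1 -28.8]
(0, np.float64(-0.13186667898992077), np.float64(118.02975426808783)) [-0.    -0.     0.002] [-115.4    1.1  -28.7]
(12, 11, 52, 94)
```

{"fn": "carry_out", "kwargs": {"motion": [[0,0,0,-7,1,1,0],[0,0,0,-13,1,1,0],[0,0,0,-20,1,-4,0],[0,0,0,-29,1,-9,0],[0,0,0,-39,1,-14,0]]}}

```text
clock: 11.5
position: [537.3, -92.0, 104.0]
ee_rot: [0.722, -0.692, 0.0, 0.0]
contact_force: [-0.6, -2.4, 1.5]
gripper_width: 42.6
grasp_force: 1.3
```

{"fn": "carry_out", "kwargs": {"motion": [[0,0,0,-10,0,-5,0],[0,0,0,-21,0,-8,0],[0,0,0,-32,0,-11,0],[0,0,0,-43,0,-13,0],[0,0,0,-54,0,-14,0]]}}

```text
clock: 12.12
position: [535.0, -37.3, 117.1]
ee_rot: [0.722, -0.692, 0.0, -0.0]
contact_force: [-0.2, -1.1, 0.3]
gripper_width: 42.4
grasp_force: 0.6
```

Run:
```python
from h import *
go(*[(0,-120*np.cos(a)-9,16.5+120*np.sin(a)-18) for a in (1.65,1.85,2.05,2.25,2.45,2.65,2.85,3.05,3.14)])
g=get_image("side");h=cv2.cvtColor(g["color"],cv2.COLOR_BGR2HSV)
m=cv2.inRange(h,(5,100,30),(20,255,200))[100:300,270:390];print("brown",cv2.boundingRect(m),m.sum()/255)
np.set_printoptions(precision=0,suppress=True)
for a in(.925,1.3,1.5,1.6,1.8):print(a,[pix(g,B.apply((x,-150*np.cos(a),16.5+150*np.sin(a)))+O) for x in(-100,100)])
cv2.imwrite("pics/f.png",g["color"])
gr=cv2.cvtColor(g["color"],cv2.COLOR_BGR2GRAY);print(gr[140:235:2,300])
```

```text
t 12.12 book [ -0.  -22.4 117.1] F [-0.3 -1.1  0.3] w 42.44905759362571
(0, np.float64(0.4945066568080634), np.float64(118.12380341447027)) [-0.  0.  0.] [-22.9  -0.   -1. ]
(0, np.float64(24.070829618941552), np.float64(113.85302435703599)) [-0.  0.  0.] [-46.4  -0.    3.2]
(0, np.float64(46.32872296520553), np.float64(104.98348423600505)) [-0.  0.  0.] [-68.7  -0.   12.1]
(0, np.float64(66.3808347267287), np.float64(91.86878362655054)) [-0.  0.  0.] [-88.7  -0.   25.2]
(0, np.float64(83.4277504856769), np.float64(75.03176425614043)) [-0.  0.  0.] [-105.8   -0.    42.1]
(0, np.float64(96.78986350539431), np.float64(55.14366495478592)) [-0.  0.  0.] [-119.1   -0.    62. ]
(0, np.float64(105.93446850637085), np.float64(32.99736148110533)) [-0.  0.  0.] [-128.3   -0.    84.1]
(0, np.float64(110.49699894468735), np.float64(9.475757067892463)) [-0.  0.  0.] [-132.8   -0.   107.6]
(0, np.float64(110.99984780730475), np.float64(-1.3088816500215792)) [-0.  0.  0.] [-133.3   -0.   118.4]
brown (0, 0, 102, 131) 2785.0
0.925 [array([372., 169.]), array([285., 169.])]
1.3 [array([373., 171.]), array([282., 171.])]
1.5 [array([374., 176.]), array([281., 176.])]
1.6 [array([374., 180.]), array([280., 180.])]
1.8 [array([375., 189.]), array([279., 189.])]
[123  31  19  13   4   8   3  11  22  45 100 151 176 181 184 184 183 180
 112  33  34  41  41  43  43  41  42  42  46  48  46  49  47  43  43  46
  45  43  41  39  40  43  44  39  31  31  33  74]
```

Force is 1–2 N, and the leaf edge at row 176 matches θ≈1.5, so it's following. I'll continue over the top.

{"fn": "carry_out", "kwargs": {"motion": [[0,0,0,-12,0,-1,0],[0,0,0,-23,0,-1,0],[0,0,0,-35,0,1,0],[0,0,0,-46.5,0,3,0],[0,0,0,-58,0,7,0]]}}

```text
clock: 12.8
position: [532.3, 20.5, 109.9]
ee_rot: [0.722, -0.692, -0.0, -0.0]
contact_force: [-0.9, -0.9, 1.4]
gripper_width: 42.5
grasp_force: 0.5
```

{"fn": "carry_out", "kwargs": {"motion": [[0,0,0,-11,0,5,0],[0,0,0,-21,0,11,0],[0,0,0,-31,0,18,0],[0,0,0,-40,0,26,0],[0,0,0,-48,0,35,0]]}}

```text
clock: 13.42
position: [530.4, 68.3, 74.4]
ee_rot: [0.722, -0.692, 0.0, -0.0]
contact_force: [-0.1, 0.2, 0.9]
gripper_width: 42.4
grasp_force: 0.4
```

Run:
```python
from h import *
go(*[(0,-120*np.cos(a)-9,16.5+120*np.sin(a)-18) for a in (2.45,2.55,2.65,2.75,2.85,2.95,3.05,3.14)])
cv2.imwrite("pics/g.png",get_image("side")["color"])
```

```text
t 13.43 book [ 0.  83.4 74.4] F [-0.1  0.2  0.9] w 42.360053869208244
(0, np.float64(83.4277504856769), np.float64(75.03176425614043)) [-0.  0.  0.] [-0.   0.  -0.6]
(0, np.float64(90.60642422822664), np.float64(65.42204608697004)) [-0.  0.  0.] [-7.2  0.   9. ]
(0, np.float64(96.78986350539431), np.float64(55.14366495478592)) [-0.  0.  0.] [-13.4   0.   19.3]
(0, np.float64(101.91628543589563), np.float64(44.2993190462798)) [-0.  0.  0.] [-18.5   0.   30.2]
(0, np.float64(105.93446850637085), np.float64(32.99736148110533)) [-0.  0.  0.] [-22.5   0.   41.5]
(0, np.float64(108.8042643598145), np.float64(21.350717683323246)) [-0.  0.  0.] [-25.4   0.   53.1]
(0, np.float64(110.49699894468735), np.float64(9.475757067892463)) [-0.  0.  0.] [-27.1   0.   65. ]
(0, np.float64(110.99984780730475), np.float64(-1.3088816500215792)) [-0.  0.  0.] [-27.6   0.   75.8]
```

{"fn": "carry_out", "kwargs": {"motion": [[0,0,0,-7,0,9,0],[0,0,0,-13.5,0,19,0],[0,0,0,-18.5,0,30,0],[0,0,0,-22.5,0,41,0],[0,0,0,-25.5,0,53,0]]}}

```text
clock: 14.1
position: [529.4, 93.4, 21.3]
ee_rot: [0.722, -0.692, 0.0, -0.0]
contact_force: [0.6, 0.2, 1.2]
gripper_width: 42.9
grasp_force: 0.3
```

{"fn": "carry_out", "kwargs": {"motion": [[0,0,0,-1,0,6,0],[0,0,0,-2,0,10,0],[0,0,0,-2,0,14,0],[0,0,0,-2,0,17,0],[0,0,0,-2,0,17,0]]}}

```text
clock: 14.72
position: [529.1, 95.0, 5.0]
ee_rot: [0.722, -0.692, -0.0, 0.0]
contact_force: [-0.3, -0.2, 0.7]
gripper_width: 42.7
grasp_force: 0.0
```

Run:
```python
from h import *
go()
g=get_image("side");gr=cv2.cvtColor(g["color"],cv2.COLOR_BGR2GRAY)
for a in(2.9,3.0,3.1,3.14,3.17):print(a,[pix(g,B.apply((x,-150*np.cos(a),16.5+150*np.sin(a)))+O).round(1) for x in(-80,80)])
for c in(300,310,365):print(c,gr[260:300,c])
```

```text
t 14.72 book [ -0.1 110.1   5. ] F [-0.3 -0.2  0.7] w 42.74160834078339
2.9 [array([365.3, 263.6]), array([287.8, 263.4])]
3.0 [array([365.1, 269.9]), array([288.1, 269.6])]
3.1 [array([365. , 275.8]), array([288.5, 275.4])]
3.14 [array([364.9, 277.9]), array([288.6, 277.6])]
3.17 [array([364.8, 279.5]), array([288.8, 279.2])]
300 [ 48  45  49  54  59  73  85  85  87  86  86  86  86  76  62  81 101 104
 105 124 170 174 128  98  91  81  97 161 184 180 187 189 187 184 186 186
 187 185 184 187]
310 [ 34  39  43  43  49  49  49  47  50  47  48  48  47  46  51  80  98 102
 105 105 112 112  97  79  57  44  57  97 113 110 105 108 112 136 171 183
 183 186 186 187]
365 [ 38  39  43  39  39  41  38  40  40  36  40  42  41  39  40  67  93 102
 102 101  96  94  86  72  54  42  46  66  77  77  71  66  66  69  70  70
  66  62  58  55]
```

{"fn": "carry_out", "kwargs": {"motion": [[0,0,0,0,0,3,0],[0,0,0,0,0,5,0],[0,0,0,0,0,6,0],[0,0,0,0,0,6,0]]}}

```text
clock: 15.28
position: [529.0, 95.0, -1.1]
ee_rot: [0.722, -0.692, -0.0, 0.0]
contact_force: [-0.3, 0.6, 0.4]
gripper_width: 43.1
grasp_force: 0.0
```

{"fn": "carry_out", "kwargs": {"motion": [[0,0,0,0,0,2,0],[0,0,0,0,0,3,0],[0,0,0,0,0,3,0]]}}

```text
clock: 15.65
position: [529.0, 95.1, -4.1]
ee_rot: [0.722, -0.692, -0.0, 0.0]
contact_force: [-0.4, -0.1, -0.6]
gripper_width: 42.5
grasp_force: 0.0
```

Run:
```python
from h import *
go()
g=get_image("side");gr=cv2.cvtColor(g["color"],cv2.COLOR_BGR2GRAY)
for c in(300,310,365):print(c,gr[268:292,c])
cv2.imwrite("pics/i.png",cv2.resize(g["color"][190:310,280:400],None,fx=5,fy=5,interpolation=2))
```

```text
t 15.65 book [ -0.2 110.2  -4.1] F [-0.4 -0.  -0.6] w 42.53433346500744
300 [ 87  83  89  87  91  92  90  89  89  84  65  76 121 158 128 101  90  82
  99 166 181 188 185 185]
310 [ 47  51  50  50  54  54  49  47  46  47  51  70  95 104  93  77  55  47
  57  98 114 105 106 106]
365 [40 39 42 41 42 40 43 40 37 41 44 67 92 97 87 73 58 44 47 67 81 77 72 69]
```

View pics/i.png

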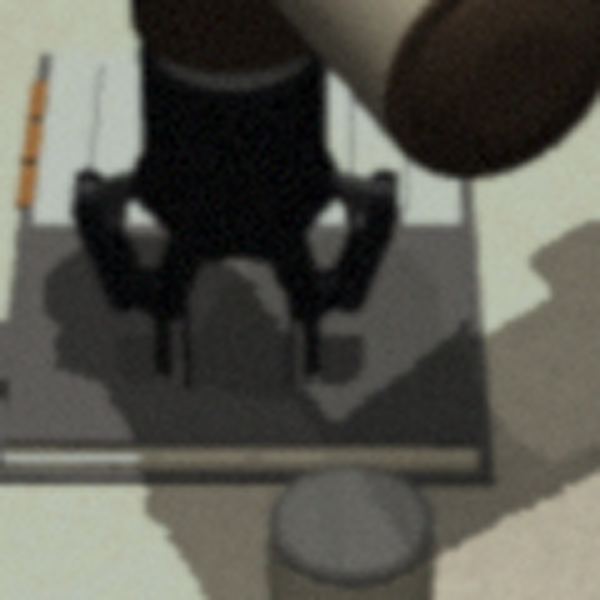

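The leaf lies nearly flat, grey face up, with its edge at crop row ~440. The tin stands left of the book. I'll press on until the force rises.

{"fn": "carry_out", "kwargs": {"motion": [[0,0,0,0,0,1.5,0],[0,0,0,0,0,3,0],[0,0,0,0,0,3,0]]}}

```text
clock: 16.08
position: [529.2, 95.1, -6.9]
ee_rot: [0.722, -0.692, 0.0, 0.0]
contact_force: [-0.5, 0.4, 1.7]
gripper_width: 42.5
grasp_force: 0.8
```

{"fn": "carry_out", "kwargs": {"motion": [[0,0,0,0,0,1,0],[0,0,0,0,0,2,0],[0,0,0,0,0,2,0]]}}

```text
clock: 16.45
position: [529.3, 95.1, -7.2]
ee_rot: [0.722, -0.692, 0.0, -0.0]
contact_force: [-4.5, 0.4, 13.3]
gripper_width: 42.6
grasp_force: 6.7
```

It's at the rigid stop, so I'll back off straight up.

{"fn": "carry_out", "kwargs": {"motion": [[0,0,0,0,0,-3,0],[0,0,0,0,0,-10,0],[0,0,0,0,0,-40,0],[0,0,0,0,0,-90,0],[0,0,0,0,0,-140,0]]}}

```text
clock: 17.08
position: [528.9, 95.0, 132.3]
ee_rot: [0.722, -0.692, -0.0, 0.0]
contact_force: [0.3, 1.1, 0.2]
gripper_width: 42.7
grasp_force: 0.0
```

{"fn": "carry_out", "kwargs": {"motion": [[0,0,0,20,0,-50,0],[0,0,0,60,0,-80,0],[0,0,0,100,0,-80,0],[0,0,0,100,0,-80,0],[0,0,0,100,0,-80,0]]}}

```text
clock: 17.7
position: [533.3, -4.8, 210.8]
ee_rot: [0.722, -0.692, -0.0, 0.0]
contact_force: [0.4, -0.4, -0.1]
gripper_width: 42.7
grasp_force: 0.0
```

Run:
```python
from h import *
go()
g=get_image("side");gr=cv2.cvtColor(g["color"],cv2.COLOR_BGR2GRAY)
for a in(3.1,3.14,3.17):print(a,pix(g,B.apply((80,-150*np.cos(a),16.5+150*np.sin(a)))+O).round(1))
for c in(290,300,310,365):print(c,gr[268:292,c])
v=gr[278:326,350];print("tin",v)
for n in("top","side"):
    a=cv2.imread(f"pics/{n}0.png");b=get_image(n)["color"];d=cv2.GaussianBlur(cv2.absdiff(a,b).max(2),(5,5),0)
    for nm,P in(("tinb",(588,-290,40)),("can",(494,-300,110)),("spice",(704,-131,100)),("sauce",(712,-28,120))):
        u,w=pix(get_image(n),P).astype(int);print(n,nm,d[max(w-8,0):w+8,u-10:u+10].mean().round(1))
```

```text
t 17.7 book [ -0.3  10.2 210.8] F [ 0.4 -0.5 -0.1] w 42.7233408324111
3.1 [288.5 275.4]
3.14 [288.6 277.6]
3.17 [288.8 279.2]
290 [ 81  87  87  84  86  87  85  86  87  82  84  73  96 145 128  98  85  76
  89 156 175 177 178 179]
300 [ 45  49  47  49  47  46  53  61  71  77  80  71  99 143 120  91  87  77
  93 155 175 176 176 179]
310 [ 47  49  45  47  48  48  44  44  45  46  54  62  94 145 124  99  88  78
  90 155 172 173 176 177]
365 [ 78  77  74  76  76  79  77  79  79  82  82  80  92 147 137  93  80  76
  82 132 157 154 144 138]
tin [ 86  77  68 110 129 140 157 165 167 166 166 167 166 167 166 168 168 170
 168 168 167 171 168 171 170 159 137 112  76  78  88  93  90  92  91  93
  91  91  90  89  87  78 121 164 176 176 179 180]
top tinb 10.0
top can 9.8
top spice 9.2
top sauce 8.9
side tinb 5.2
side can 62.6
side spice 3.7
side sauce 3.0
```

```bash
python3 -c "
from bench import *
print(job_done())"
```

```text
the job is handed in; nothing more can be done
None
```

The tin was pushed off the book and stands flat on the counter about 25 mm clear of its left edge, the leaf is turned over and pressed flat on the left page, and the job was handed in at about 18 s.

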